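# Fetch the vial from the back of the tilt bin and weigh it

### The arm

A 6-joint arm with a two-finger parallel gripper is mounted at the origin on a cart in front of the work surface, level with it; the furniture and walls round the work are solid. World frame = base frame: x ahead of the robot, y to its left, z up, the work surface at z = 0. Lengths are in m, angles in rad, forces in N, time in s.
With the tool pointing down it reaches from about 0.375 to 0.9 m from the base axis. Payload 3.1 kg.
Tool frame: the origin (TCP) lies at the very end of the fingers, on their centre line; the grasp point (between the pads) lies 19 mm behind it; z points along the fingers, x is the direction in which the jaws open and shut, and the axes are right-handed (so a half turn about z gives the same grasp; the last joint's range is limited). The gripper opens to 87 mm and grips with 3 to 60 N. Pads are 19 mm wide; open, the fingers measure 117 mm over their backs; the gripper's body (75 mm by 190 mm) begins 51 mm behind the grasp point.
Start: joints at [-1.52, 0.527, 1.433, -0, 1.181, -0.178], TCP at [0.142, -0.609, 0.223] pointing down, gripper open.
Joint ranges: [-3.08, 3.08], [-0.75, 2.2], [0.22, 2.44], [-1.43, 4.57], [0, 2.65], [-2.85, 2.85]. Speed limits (rad/s): [2.79, 2.79, 3.14, 3.14, 3.14, 3.14].

### API

Orientations are given as a unit quaternion [x, y, z, w].
In Python, from rig import robot gives the robot as it stands. The module is installed in compiled form; this text tells all that it offers.
- The arm moves only by the shell command python3 -m creep 'ROWS' [OPENING] [FORCE]. ROWS is a JSON object of lists of equal length, an entry for each row: "dp": the shift along the tool's x, y, z in cm, a list of three; "turn": the turn, a rotation vector about the tool's x, y, z in degrees, a list of three. In form: {"dp": [[x, y, z], ...], "turn": [[wx, wy, wz], ...]}. A call has 1 to 20 rows; each row shifts and turns the commanded pose from where the row before left it, along the tool's axes as they then stand; what a row does not reach is not made up. A row lasts 1/10 s, in which the tool goes at most 50 mm and 8.59 degrees, less where a joint would pass 70% of its speed; a pose out of reach is approached as far as the arm can. A call is refused whole if a number of a shift passes 5 or a number of a turn 8.59, either way. A call with a gripper value outside its range is refused whole. OPENING is the gripper command: -1 is fully open, 1 is shut, values between are in proportion, set as the call begins (- or left out, the last holds). The fingers move at their own pace and stop on an object; FORCE is the grip in N (left out, the last holds). Time passes only in rows, so rows that do not move let the fingers close. It gives the time, the measured TCP pose, the force and the opening at its end, in the units of the state.
- robot.get_obs(): the state, without advancing time (a new reading comes with each control period).
- robot.camera(name): name is "scene" or "top" or "wrist"; returns the picture (384x512x3 uint8, red, green, blue); there is no depth.
- robot.calibration(name): a dict with "fx", "fy", "cx", "cy" (pixels), "rvec" (rotation vector, rad) and "tvec" (3), from world to camera coordinates, as OpenCV has them. Camera axes: x right, y down, z forward; pixel columns grow to the right and rows downward; lengths in m; the calibration is good to about 2 mm. The wrist camera is an equidistant fisheye: a pixel r from the principal point sees the ray r / f radians off the axis. A picture is of the moment at which its call begins: read the wrist's pose just before it. calibration takes no time and is no camera call; for the wrist camera it gives the pose at the moment of the call.
- robot.hand_in(): hands the job in, once; it reports no verdict.
Trained networks look in the newest picture that a camera, given by its name, has taken for a name from the list of things; names that differ only in an ending like _2 or _b are one class to them, and where a whole thing is asked for, a point or a joint stands for the part that bears it (a point fixed in the world has none). Each returns a list of dicts, best first, with "confidence" (0 to 1); they miss things now and then, are a little off and sometimes report something else, mostly with a low value. They report only what shows in the picture. A call takes as long as a camera call.
- robot.masks_of(name, camera): "pixels" (384x512 bool, what is visible of it).
- robot.tip_of(name, camera): "point" ([x, y, z] in m, in the coordinates of the camera as it stood for that picture, good to about 4 mm: a listed point, or the origin of a listed thing).
The state is a dict: "time": time; "q": joint angles; "joint_velocities": joint speeds; "joint_torque": joint torques, N m; "position": TCP position; "tool_rot": TCP orientation; "ft_force": force on the tool from outside, world axes, zero at the start; "moment": the same for the moment, N m; "grip_width": finger opening in m.
Only numpy, scipy, OpenCV 4.12 (cv2) and the standard library are available. Lean on these libraries where they do the work, as an engineer would, in place of code of your own. Each camera call takes 0.05 s, during which the arm holds its last target.

### The job

Tip the clear bin of the small storage unit forward by its orange tab until it reaches its stop, and take the blue-capped vial out of its back row. Set the vial down gently, upright and near the middle of the scale's blue pan, and then tip the bin fully shut again. Leave the white-capped vial and the rubber stopper in the bin, and do not disturb the other things on the bench.

Things in the scene. Friction and masses are not known exactly. Their poses are not given: they have to be found in the camera images.
- unit: Grey storage unit, fixed, 125 deep x 200 wide x 148 mm high, open at the front. Origin on the worktop straight below the bin's hinge line, at mid-width; x points into the unit (away from its open front), y along the hinge, z up. Roof (z = 140 to 148 mm) over x = 56 to 125 mm; side walls at y = +-94 to 100 mm, full height behind x = 58 mm, 34 mm high before it.
- bin (a joint): Tilt angle of the clear bin (rad): 0 shut (upright), grows as its top tips forward (towards the unit's -x), stop at 0.60. It has a friction hinge: it stays at whatever angle it is left, and moves with about 3 N at the tab.
- bin_hinge (a point): Middle of the bin's hinge line at its lower front edge, 12 mm above the worktop; turns with the bin (x to the bin's back, z up its front wall; parallel to the unit's axes when shut). Bin in this frame, mm: inside 176 wide; floor top z = 3; front wall x = 0 to 3, top z = 105; back wall x = 102 to 105, top z = 60; side walls top z = 60, but 105 at x under 23.
- bin_tab (a point): Centre of the orange pull tab on top of the bin's front wall, at (1, 0, 120) mm in the bin_hinge frame; turns with the bin. The tab is 10 mm thick (bin's x), 70 mm wide (y), and spans z = 100 to 135 mm in the bin_hinge frame; it is free to both sides and above.
- bin_back (a point): Centre of the bin floor's back row, at (81, 0, 3) mm in the bin_hinge frame; turns with the bin. A white ledge (x = 56 to 60 mm, top z = 17 mm in that frame) across the full width parts it from the front row; at y = +33 and -33 mm it has upright tongues 14 mm wide, top z = 41 mm, one before each vial. When the bin is tipped the vials lean on these and stay square to the bin's floor.
- bin_front (a point): Centre of the bin floor's front row, at (30, 0, 3) mm in the bin_hinge frame; turns with the bin.
- blue_center (a point): Centre, half-way up, of the vial with the blue screw cap that is to be weighed: 22 mm diameter, 48 mm high, cap (21 mm) on the top 12 mm, 13 to 32 g; z is its axis towards the cap. It stands in the back row of the bin, on the left or the right.
- white_center (a point): Centre, half-way up, of the like vial with the white cap, standing in the other half of the back row (about 66 mm beside it); it stays in the bin.
- stopper_center (a point): Centre of the red-brown rubber stopper, 26 mm diameter and high, in the front row of the bin; it stays in the bin and may slide or tip there.
- pan_center (a point): Centre of the top face of the blue square pan (about 148 x 154 mm, top 37 mm above the worktop) of the white scale, which is fixed to the bench. x and y along the pan's sides, z up. The scale's body is 170 mm along x and 230 mm along y, 24 mm high.
- bottle_white_center (a point): Centre of a white bottle with red cap, 49 mm diameter, 110 mm high; leave alone.
- beaker_center (a point): Centre of a glass beaker, 51 mm diameter, 68 mm high; leave alone.
- timer_center (a point): Centre of a flat bench timer, 58 x 66 x 18 mm; leave alone.
- petri_center (a point): Centre of a closed petri dish, 63 mm diameter, 14 mm high; leave alone.
- scale: The white scale with the blue pan, fixed to the bench; origin at the centre of its underside on the worktop, z up.
- blue_vial: The blue-capped vial; origin at the centre of its underside, z along its axis to the cap.

How it is judged:
By the outcome, as a careful person would: the job done as asked, in the order asked, and still so for the second after the job is handed in, with the robot touching nothing.
It also fails if it takes over 64 s, if anything falls off the work surface, if the arm or the gripper's body presses on something with over 40 N, if the wrist force passes 120 N, or if a joint passes its speed limit or range.

## Working session

There is one attempt and no reset: what is moved stays moved. The work goes in short steps, Python scripts to look and compute and a shell command to move; the robot and the scene stay as the last step left them, time stands still between calls to the robot, and variables do not carry over. Pictures are saved under pics/ and viewed, and the job is handed in when it is done.

```bash
mkdir -p pics; cat > h.py <<'E'
import numpy as np, cv2
from scipy.spatial.transform import Rotation as R
from rig import robot
def snap(n,f):
    im=robot.camera(n); cv2.imwrite('pics/'+f+'.png',im[:,:,::-1]); return im
def c2w(n,p,c=None):
    c=c or robot.calibration(n)
    M=R.from_rotvec(np.ravel(c['rvec'])).as_matrix(); return M.T@(np.array(p)-np.ravel(c['tvec']))
def find(n,names):
    for k in names:
        r=robot.tip_of(k,n)
        for d in r[:2]: print(n,k,np.round(c2w(n,d['point'])*1000,0),round(d['confidence'],2))
E
python3 - <<'E'
from h import *
o=robot.get_obs(); print(o['position'],o['tool_rot'],o['time'],o['grip_width'])
for n in ['scene','top']:
    snap(n,n+'0')
    find(n,['unit','bin_hinge','bin_tab','bin_back','blue_center','white_center','stopper_center','pan_center','scale'])
print(robot.get_obs()['time'])
E
```

```text
[ 0.14237259 -0.60780316  0.22158514] [ 7.83527489e-01 -6.21356175e-01 -7.21926148e-04 -8.10921406e-04] 0.0 0.08695587931131497
scene unit [568. -87.  -6.] 0.92
scene bin_hinge [568. -85.   8.] 0.96
scene bin_hinge [570. -86.  -3.] 0.52
scene bin_tab [430.  71.   2.] 0.16
scene bin_back [ 498. -124.   12.] 0.86
scene blue_center [ 521. -152.   38.] 0.55
scene white_center [490. -87.  42.] 0.5
scene stopper_center [490. -87.  37.] 0.7
scene pan_center [487. 294.  40.] 0.86
scene scale [427.  72.   4.] 0.53
scene scale [721. 326.  33.] 0.28
top unit [570. -85.  -1.] 0.77
top unit [485. 289.  37.] 0.72
top bin_hinge [568. -85.  15.] 0.68
top bin_tab [569. -87. 131.] 0.77
top bin_back [ 499. -124.   15.] 0.7
top stopper_center [ 550. -111.   29.] 0.52
top pan_center [489. 290.  36.] 0.8
top scale [481. 266.   9.] 0.58
1.0
```

View pics/scene0.png

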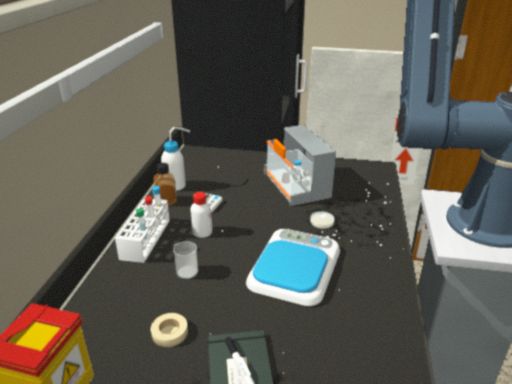

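View pics/top0.png

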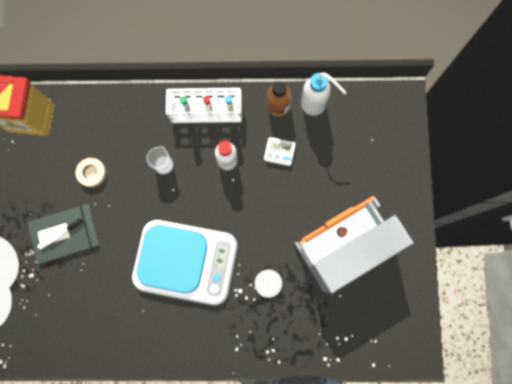

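```bash
python3 - <<'E'
import cv2,numpy as np
a=cv2.imread('pics/top0.png'); b=cv2.imread('pics/scene0.png')
cv2.imwrite('pics/crop0.png',np.hstack([cv2.resize(a[185:305,285:425],(480,411),interpolation=2),cv2.resize(b[115:215,255:347],(300,411),interpolation=2)]))
from h import *
c=robot.calibration('top');print(c)
K=np.array([[c['fx'],0,c['cx']],[0,c['fy'],c['cy']],[0,0,1]])
def ray(u,v,z):
    M=R.from_rotvec(np.ravel(c['rvec'])).as_matrix();o=-M.T@np.ravel(c['tvec']);d=M.T@np.linalg.inv(K)@[u,v,1];return o+d*(z-o[2])/d[2]
# orange mask
im=a[:,:,::-1].astype(int)
m=(im[:,:,0]>170)&(im[:,:,1]<150)&(im[:,:,2]<90); m[:185]=0;m[:,:285]=0
ys,xs=np.nonzero(m);p=np.c_[xs,ys].astype(np.float32)
r=cv2.minAreaRect(p);print(r)
l=cv2.fitLine(p,2,0,.01,.01).ravel();d=l[:2];t=(p-l[2:])@d
for s in(t.min(),t.max()):print(l[2:]+d*s,ray(*(l[2:]+d*s),.117))
mk=robot.masks_of('unit','top')
for k in mk[:2]: print(k['confidence'],cv2.minAreaRect(np.argwhere(k['pixels'])[:,::-1].astype(np.float32)))
np.save('um.npy',mk[0]['pixels'])
E
```

```text
{'fx': 473.78604912319514, 'fy': 473.78604912319514, 'cx': 260.19646326640924, 'cy': 202.01212278297075, 'rvec': array([ 2.11892948, -2.12806807,  0.15869223]), 'tvec': array([0.08596189, 0.61534947, 1.04141957])}
((337.0986328125, 217.9834442138672), (6.3136420249938965, 80.77747344970703), 58.671302795410156)
[302.41553 238.68867] [ 0.52455624 -0.00820037  0.117     ]
[371.57764 196.95735] [ 0.61442517 -0.1594103   0.117     ]
0.8 ((353.2685241699219, 242.97109985351562), (64.42650604248047, 103.27881622314453), 59.237281799316406)
0.49 ((280.0, 152.00001525878906), (26.678918838500977, 24.25356101989746), 14.03624439239502)
```

View pics/crop0.png

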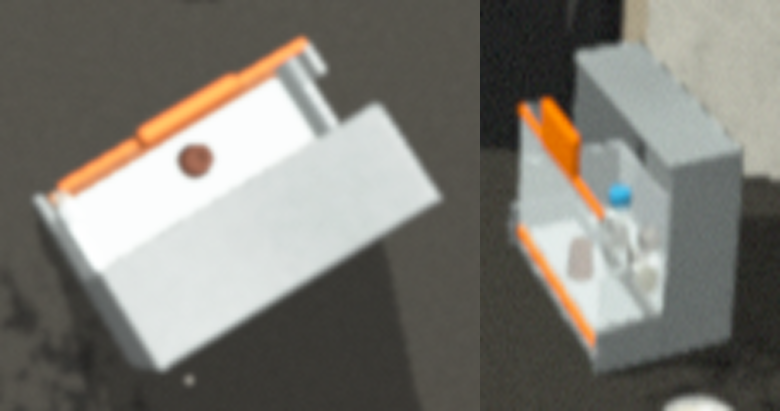

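```bash
cat >> h.py <<'E'
def ray(n,u,v,z):
    c=robot.calibration(n)
    K=np.array([[c['fx'],0,c['cx']],[0,c['fy'],c['cy']],[0,0,1]])
    M=R.from_rotvec(np.ravel(c['rvec'])).as_matrix();o=-M.T@np.ravel(c['tvec']);d=M.T@np.linalg.inv(K)@[u,v,1];return o+d*(z-o[2])/d[2]
E
python3 - <<'E'
from h import *
P=[ray('top',u,v,.148)[:2] for u,v in [(395.2,214.7),(413.3,242.7),(331.6,292.9),(314.7,264.6)]]
Q=np.array([[56,100],[125,100],[125,-100],[56,-100]])/1000
M,_=cv2.estimateAffinePartial2D(Q,np.array(P));print(M,np.hypot(M[0,0],M[1,0]),np.degrees(np.arctan2(M[1,0],M[0,0])))
a=Q-Q.mean(0);b=np.array(P)-np.mean(P,0);U,S,V=np.linalg.svd(a.T@b);r=(V.T@U.T);t=np.mean(P,0)-r@Q.mean(0);print(r,t)
print(np.round((Q@r.T+t-P)*1000,1))
o=robot.get_obs();print(R.from_quat(o['tool_rot']).as_matrix(), o['time'])
E
```

```text
[[-0.85026266  0.50763272  0.56759786]
 [-0.50763272 -0.85026266 -0.08609823]] 0.9902714611278994 -149.16151131611397
[[-0.85861576  0.51261972]
 [-0.51261972 -0.85861576]] [ 0.56835381 -0.08564691]
[[ 0.6 -0.1]
 [-0.1 -1.3]
 [-1.3 -0.5]
 [ 0.8  1.9]]
[[ 2.27794228e-01 -9.73709294e-01 -8.93474432e-06]
 [-9.73709294e-01 -2.27794228e-01  4.31389837e-06]
 [-6.23576611e-06  7.71716244e-06 -1.00000000e+00]] 1.05
```

```bash
python3 -m creep '{"dp":[[-2.51,-3.15,0],[-2.51,-3.15,0],[-2.51,-3.15,0],[-2.51,-3.15,0],[-2.51,-3.15,0],[-2.51,-3.15,0],[-2.51,-3.15,0],[-2.51,-3.15,0],[-2.51,-3.15,0],[-2.51,-3.15,0],[-2.51,-3.15,0],[-2.51,-3.15,0],[-2.51,-3.15,0],[-2.51,-3.15,0],[-2.51,-3.15,0],[-2.51,-3.15,0],[0,0,0],[0,0,0],[0,0,0],[0,0,0]],"turn":[[0,0,0],[0,0,0],[0,0,0],[0,0,0],[0,0,0],[0,0,0],[0,0,0],[0,0,0],[0,0,0],[0,0,0],[0,0,0],[0,0,0],[0,0,0],[0,0,0],[0,0,0],[0,0,0],[0,0,-5.9],[0,0,-5.9],[0,0,-5.8],[0,0,0]]}' 1 20
cat >> h.py <<'E'
O=np.array([.5684,-.0856,0]);U=np.array([[-.8586,-.5126,0],[.5126,-.8586,0],[0,0,1]])
def st():
    o=robot.get_obs();p=U@(np.array(o['position'])-O)*1000;M=R.from_quat(o['tool_rot']).as_matrix()
    print('t',round(o['time'],2),'unit xyz mm',np.round(p,1),'w',round(o['grip_width']*1000,1),'F(unit)',np.round(U@o['ft_force'],1))
    print('tool axes in unit\n',np.round((U@M).T,3)); return o
E
python3 -c "
from h import *
st();snap('wrist','w1');snap('scene','s1')"
```

```text
time: 3.05
position: [0.5418, -0.1025, 0.2226]
tool_rot: [0.869, -0.494, 0.0, -0.0]
ft_force: [-1.1, -0.4, -0.1]
grip_width: 0.0003
t 3.05 unit xyz mm [ 31.5   0.8 222.6] w 0.3 F(unit) [ 1.2 -0.2 -0.1]
tool axes in unit
 [[ 0.001  1.     0.   ]
 [ 1.    -0.001 -0.   ]
 [-0.     0.    -1.   ]]
```

```bash
python3 -c "
import cv2,numpy as np
a=cv2.imread('pics/w1.png');b=cv2.imread('pics/s1.png')
cv2.imwrite('pics/ws1.png',np.hstack([cv2.resize(a,(448,336)),cv2.resize(b[60:220,220:380],(336,336))]))"
```

```text
(no output)
```

View pics/ws1.png

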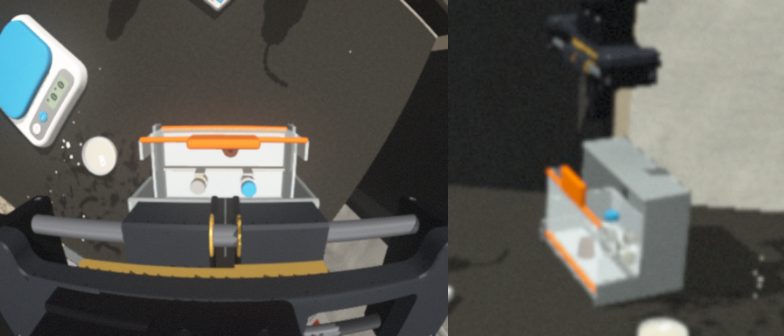

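```bash
python3 -m creep '{"dp":[[0,-0.3,2.4],[0,-0.3,2.4],[0,0,2.4],[0,0,2.3],[0,0,0],[0,-0.3,0],[0,-0.3,0]],"turn":[[0,0,0],[0,0,0],[0,0,0],[0,0,0],[0,0,0],[0,0,0],[0,0,0]]}'; python3 -c "
from h import *
st()"
```

```text
time: 3.85
position: [0.5532, -0.097, 0.1289]
tool_rot: [0.869, -0.495, 0.001, -0.0]
ft_force: [0.8, -0.2, -1.3]
grip_width: 0.0002
t 3.85 unit xyz mm [ 18.9   2.  128.9] w 0.2 F(unit) [-0.6  0.6 -1.3]
tool axes in unit
 [[ 0.002  1.     0.002]
 [ 1.    -0.002 -0.002]
 [-0.002  0.002 -1.   ]]
```

```bash
python3 -m creep '{"dp":[[0,-0.2,0],[0,-0.866,-0.09],[0,-0.866,-0.09],[0,-0.866,-0.09],[0,-0.866,-0.09],[0,-0.866,-0.09],[0,-0.866,-0.09],[0,-0.866,-0.09],[0,0,0]],"turn":[[0,0,0],[-4.3,0,0],[-4.3,0,0],[-4.3,0,0],[-4.3,0,0],[-4.3,0,0],[-4.3,0,0],[-4.3,0,0],[0,0,0]]}'; python3 -c "
from h import *
st();snap('scene','s2');snap('wrist','w2')
import cv2,numpy as np
a=cv2.imread('pics/w2.png');b=cv2.imread('pics/s2.png')
cv2.imwrite('pics/ws2.png',np.hstack([cv2.resize(a,(448,336)),cv2.resize(b[60:220,220:380],(336,336))]))"
```

```text
time: 4.75
position: [0.6068, -0.0635, 0.1195]
tool_rot: [0.84, -0.476, -0.128, 0.226]
ft_force: [-0.4, -0.8, -0.5]
grip_width: 0.0005
t 4.75 unit xyz mm [-44.3   0.7 119.5] w 0.5 F(unit) [ 0.8  0.5 -0.5]
tool axes in unit
 [[-0.001  1.     0.001]
 [ 0.865  0.     0.501]
 [ 0.501  0.001 -0.865]]
```

View pics/ws2.png

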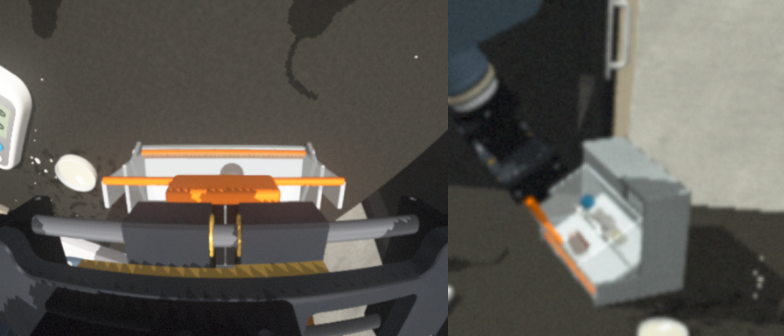

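```bash
python3 -m creep '{"dp":[[0,-0.866,-0.09],[0,-0.2,0],[0,0,0]],"turn":[[-4.3,0,0],[0,0,0],[0,0,0]]}'; python3 -m creep '{"dp":[[0,-0.2,0],[0,0,0]],"turn":[[0,0,0],[0,0,0]]}';python3 -m creep '{"dp":[[0,-0.2,0],[0,0,0]],"turn":[[0,0,0],[0,0,0]]}'; python3 -c "
from h import *
st()"
```

```text
time: 5.15
position: [0.6133, -0.0602, 0.1158]
tool_rot: [0.831, -0.472, -0.146, 0.256]
ft_force: [0.3, -0.3, -0.3]
grip_width: 0.0004
time: 5.35
position: [0.6136, -0.0601, 0.1157]
tool_rot: [0.83, -0.472, -0.147, 0.258]
ft_force: [-2.4, -1.8, 3.0]
grip_width: 0.0002
time: 5.55
position: [0.6137, -0.06, 0.1157]
tool_rot: [0.829, -0.472, -0.148, 0.26]
ft_force: [-6.4, -4.2, 7.5]
grip_width: 0.0005
t 5.55 unit xyz mm [-52.    1.3 115.7] w 0.5 F(unit) [7.6 0.3 7.5]
tool axes in unit
 [[ 0.003  1.     0.   ]
 [ 0.821 -0.002  0.571]
 [ 0.571 -0.002 -0.821]]
```

```bash
python3 -m creep '{"dp":[[0,0.6,0],[0,0.6,-1],[0,0.4,-3],[0,1,-3],[1,2,-1],[1.2,2,0],[1,0,0],[0,0,0]],"turn":[[0,0,0],[0,0,0],[0,0,0],[0,0,0],[0,0,0],[0,0,0],[0,0,0],[0,0,0]]}' -0.1; python3 -c "
from h import *
st();snap('scene','s3');find('scene',['blue_center','white_center','bin_tab','stopper_center','bin_back']);snap('wrist','w3');find('wrist',['blue_center','white_center','bin_tab','stopper_center','bin_back'])
snap('top','t3');find('top',['blue_center','white_center','bin_tab'])
b=cv2.imread('pics/s3.png');a=cv2.imread('pics/w3.png')
cv2.imwrite('pics/ws3.png',np.hstack([cv2.resize(a,(448,336)),cv2.resize(b[60:220,220:380],(336,336))]))"
```

```text
time: 6.35
position: [0.6242, -0.0931, 0.216]
tool_rot: [0.83, -0.473, -0.147, 0.257]
ft_force: [-0.3, -0.8, 0.4]
grip_width: 0.0468
t 6.35 unit xyz mm [-44.1  35.  216. ] w 46.8 F(unit) [0.7 0.6 0.4]
tool axes in unit
 [[ 0.004  1.    -0.   ]
 [ 0.825 -0.003  0.565]
 [ 0.565 -0.002 -0.825]]
scene blue_center [ 547. -131.   74.] 0.39
scene white_center [751.  38.   7.] 0.66
scene white_center [518. -70.  75.] 0.45
scene bin_tab [628. -48. 112.] 0.62
scene stopper_center [569. -86.  10.] 0.54
scene stopper_center [492. 296.  39.] 0.48
scene bin_back [ 513. -116.   57.] 0.61
wrist blue_center [ 547. -137.   75.] 0.58
wrist white_center [510. -77.  78.] 0.69
wrist bin_tab [625. -50. 112.] 0.67
wrist stopper_center [565. -93.  39.] 0.88
wrist bin_back [566. -83.  10.] 0.74
wrist bin_back [ 515. -118.   61.] 0.56
top blue_center [ 547. -139.   77.] 0.53
top white_center [569. -82.  16.] 0.17
```

View pics/ws3.png

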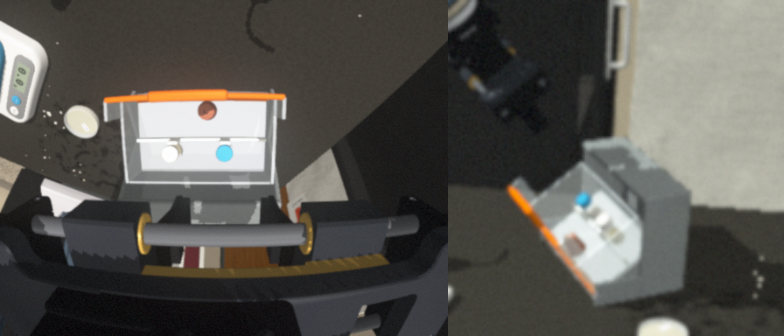

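```bash
python3 -m creep '{"dp":[[-0.2,-0.7,1],[0,0,2.5],[0,0,2.5],[0,0,2.5],[0,0,2.5],[0,0,1.3],[0,0,0]],"turn":[[0,0,0],[0,0,0],[0,0,0],[0,0,0],[0,0,0],[0,0,0],[0,0,0]]}'; python3 -c "
from h import *
st();snap('wrist','w4');find('wrist',['blue_center','white_center'])"
```

```text
time: 7.85
position: [0.5668, -0.1214, 0.1093]
tool_rot: [0.83, -0.472, -0.149, 0.258]
ft_force: [0.7, 0.1, -0.0]
grip_width: 0.0479
t 7.85 unit xyz mm [ 19.8  30.  109.3] w 47.9 F(unit) [-0.6  0.3 -0. ]
tool axes in unit
 [[ 0.002  1.    -0.003]
 [ 0.823  0.     0.568]
 [ 0.568 -0.004 -0.823]]
wrist blue_center [ 554. -134.   74.] 0.67
wrist blue_center [553. -99.  36.] 0.43
wrist white_center [517. -74.  78.] 0.66
```

View pics/w4.png

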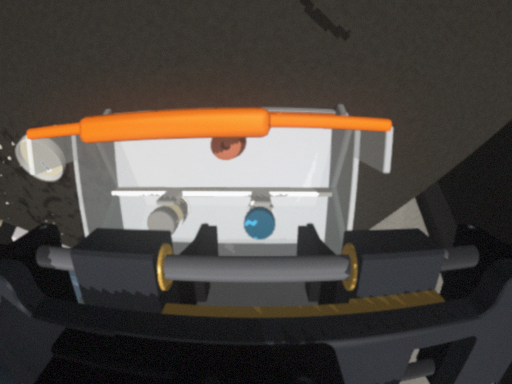

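```bash
python3 -m creep '{"dp":[[0.1,0,1.2],[0,0,1.3],[0,0,1.2],[0,0,1.2],[0,0,0]],"turn":[[0,0,0],[0,0,0],[0,0,0],[0,0,0],[0,0,0]]}'; python3 -c "
from h import *
st();snap('wrist','w5');"
```

```text
time: 8.5
position: [0.5431, -0.1366, 0.069]
tool_rot: [0.83, -0.472, -0.149, 0.258]
ft_force: [-0.2, 1.0, 0.6]
grip_width: 0.0479
t 8.5 unit xyz mm [47.8 30.9 69. ] w 47.9 F(unit) [-0.3 -1.   0.6]
tool axes in unit
 [[ 0.002  1.    -0.003]
 [ 0.823  0.     0.568]
 [ 0.568 -0.004 -0.823]]
```

View pics/w5.png

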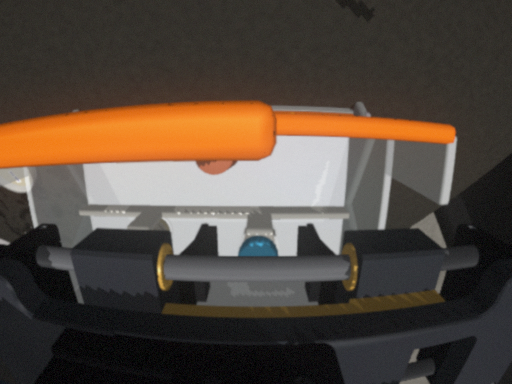

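```bash
python3 -m creep '{"dp":[[0.1,0,0],[0,0,0],[0,0,0],[0,0,0],[0,0,0],[0,0,0]],"turn":[[0,0,0],[0,0,0],[0,0,0],[0,0,0],[0,0,0],[0,0,0]]}' 1 12; python3 -c "
from h import *
st()"
```

```text
time: 9.15
position: [0.5463, -0.1373, 0.0709]
tool_rot: [0.831, -0.472, -0.146, 0.257]
ft_force: [1.1, 0.5, 1.4]
grip_width: 0.0215
t 9.15 unit xyz mm [45.4 33.  70.9] w 21.5 F(unit) [-1.2  0.2  1.4]
tool axes in unit
 [[ 0.001  1.     0.   ]
 [ 0.825 -0.001  0.565]
 [ 0.565 -0.    -0.825]]
```

```bash
python3 -m creep '{"dp":[[0,0,-0.5],[0,0,-1],[0,0,-1.5],[0,0,-2],[0,0,-2],[0,0,-2],[0,0,-2],[0,0,-2],[0,0,-1],[0,0,0],[0,0,-0.5],[0,0,-0.5],[0,0,-0.5],[0,0,-0.5],[0,0,0],[0,0,0]],"turn":[[0,0,0],[0,0,0],[0,0,0],[0,0,0],[0,0,0],[0,0,0],[0,0,0],[0,0,0],[0,0,0],[5,0,0],[6,0,0],[6,0,0],[6,0,0],[6,0,0],[5.4,0,0],[0,0,0]]}'; python3 -c "
from h import *
st();snap('wrist','w6');snap('scene','s6');snap('top','t6')
find('scene',['pan_center','blue_center','bin_tab']);find('top',['pan_center','blue_vial'])
print(robot.calibration('wrist'))
a=cv2.imread('pics/w6.png');b=cv2.imread('pics/s6.png')
cv2.imwrite('pics/ws6.png',np.hstack([cv2.resize(a,(448,336)),cv2.resize(b[60:220,220:380],(336,336))]))
m=robot.masks_of('pan_center','top')[0]['pixels']
t=cv2.imread('pics/t6.png').astype(int);bl=((t[:,:,0]>190)&(t[:,:,2]<110)).astype(np.uint8)
n,l,s,c=cv2.connectedComponentsWithStats(bl);i=1+np.argmax(s[1:,4]);q=np.argwhere(l==i)[:,::-1].astype(np.float32)
r=cv2.minAreaRect(q);print(r,ray('top',*r[0],.037),ray('top',*c[i],.037));print([ray('top',*x,.037)[:2] for x in cv2.boxPoints(r)])
"
```

```text
time: 10.75
position: [0.6177, -0.0943, 0.2056]
tool_rot: [0.869, -0.495, -0.001, 0.0]
ft_force: [0.7, 0.3, -1.2]
grip_width: 0.0219
t 10.75 unit xyz mm [-37.9  32.8 205.6] w 21.9 F(unit) [-0.7  0.1 -1.2]
tool axes in unit
 [[ 0.004  1.    -0.001]
 [ 1.    -0.004  0.001]
 [ 0.001 -0.001 -1.   ]]
scene pan_center [489. 293.  38.] 0.9
scene pan_center [569. -85.   8.] 0.71
scene blue_center [619. -94. 209.] 0.43
scene bin_tab [628. -48. 109.] 0.88
scene bin_tab [481. 261.  -1.] 0.2
top pan_center [487. 288.  38.] 0.95
{'fx': 297.3186396354542, 'fy': 297.3186396354542, 'cx': 257.01470113054324, 'cy': 194.435766895173, 'rvec': array([-2.51675429,  1.42897301,  0.19982413]), 'tvec': array([-0.39723244,  0.43771164,  0.50585483])}
((317.2500305175781, 84.25), (8.854375839233398, 11.70042610168457), 71.56504821777344) [ 0.90948315 -0.05649579  0.037     ] [ 0.90943866 -0.05923066  0.037     ]
[array([ 0.91576904, -0.03967885]), array([ 0.92505419, -0.06698742]), array([ 0.90321241, -0.07327222]), array([ 0.89397692, -0.04604783])]
```

View pics/ws6.png

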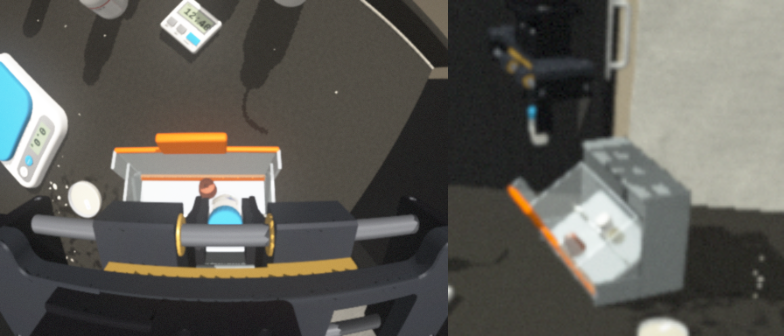

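View pics/t6.png

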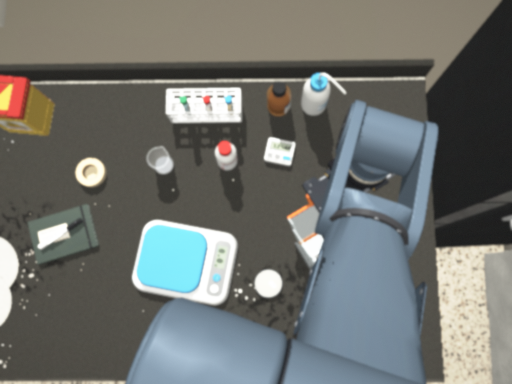

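```bash
python3 -m creep '{"dp":[[-1.4,-0.3,0],[-2.4,-0.5,0],[-2.9,-0.6,0],[-2.9,-0.6,0],[-2.9,-0.6,0],[-2.9,-0.6,0],[-2.9,-0.6,0],[-2.9,-0.6,0],[-2.9,-0.6,0],[-2.9,-0.6,0],[-2.9,-0.6,0],[-2.9,-0.6,0],[-2.9,-0.7,0],[-2.4,-0.5,0],[-1.5,-0.3,0],[0,0,2],[0,0,3],[0,0,3],[0,0,2],[0,0,0]],"turn":[[0,0,0],[0,0,0],[0,0,0],[0,0,0],[0,0,0],[0,0,0],[0,0,0],[0,0,0],[0,0,0],[0,0,0],[0,0,0],[0,0,0],[0,0,0],[0,0,0],[0,0,0],[0,0,0],[0,0,0],[0,0,0],[0,0,0],[0,0,0]]}'; python3 -c "
from h import *
o=st();print(o['position']);snap('wrist','w7');snap('scene','s7');snap('top','t7')
print(ray('top',172.5,259,.037))
find('scene',['pan_center','blue_center','blue_vial']);find('wrist',['pan_center','blue_center','blue_vial'])
a=cv2.imread('pics/w7.png');b=cv2.imread('pics/s7.png')
cv2.imwrite('pics/ws7.png',np.hstack([cv2.resize(a,(448,336)),cv2.resize(b[190:310,230:350],(336,336))]))
"
```

```text
time: 13.2
position: [0.4861, 0.2886, 0.1021]
tool_rot: [0.869, -0.494, -0.002, 0.003]
ft_force: [-0.7, 0.4, -0.1]
grip_width: 0.0215
t 13.2 unit xyz mm [-121.2 -363.5  102.1] w 21.5 F(unit) [ 0.4 -0.7 -0.1]
tool axes in unit
 [[ 0.001  1.    -0.001]
 [ 1.    -0.001  0.007]
 [ 0.007 -0.001 -1.   ]]
[0.48611606 0.28860257 0.10211184]
[0.48636463 0.28629167 0.037     ]
scene pan_center [493. 295.  39.] 0.9
scene blue_center [486. 292. 108.] 0.58
scene blue_vial [488. 292.  82.] 0.65
wrist pan_center [492. 294.  45.] 0.84
wrist blue_center [488. 286. 109.] 0.79
wrist blue_vial [481. 289.  88.] 0.6
```

View pics/ws7.png

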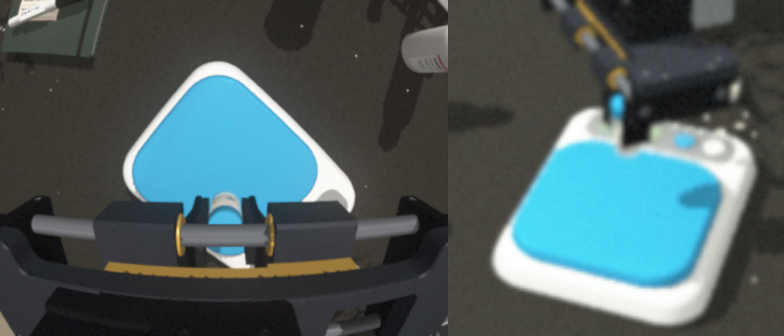

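```bash
cat > proj.py <<'E'
from h import *
def wp(P,c):
    M=R.from_rotvec(np.ravel(c['rvec'])).as_matrix();p=M@P+np.ravel(c['tvec'])
    th=np.arctan2(np.hypot(*p[:2]),p[2]);k=th/np.hypot(*p[:2])
    return np.array([c['cx']+c['fx']*k*p[0],c['cy']+c['fy']*k*p[1]])
def sp(P,c):
    return cv2.projectPoints(np.array([P]),c['rvec'],c['tvec'],np.array([[c['fx'],0,c['cx']],[0,c['fy'],c['cy']],[0,0,1]]),None)[0].ravel()
E
python3 - <<'E'
from proj import *
o=robot.get_obs();T=np.array(o['position']);M=R.from_quat(o['tool_rot']).as_matrix()
c=robot.calibration('wrist');im=cv2.imread('pics/w7.png');im=cv2.resize(im,None,fx=2,fy=2)
s=robot.calibration('scene');im2=cv2.imread('pics/s7.png')
b2=cv2.resize(im2[200:280,270:350],(480,480),interpolation=2)
for zz,r,col in[(.019,.011,(0,0,255)),(-.029,.0105,(0,255,0)),(-.017,.0105,(0,255,255))]:
    for a in np.linspace(0,6.28,40):
        P=T+M@[r*np.cos(a),r*np.sin(a),zz]
        u=wp(P,c)*2;cv2.circle(im,tuple(int(x) for x in u),1,col,-1)
        u=(sp(P,s)-[270,200])*6;cv2.circle(b2,tuple(int(x) for x in u),1,col,-1)
cv2.imwrite('pics/ov7.png',np.hstack([cv2.resize(im[390:600,420:600],(412,480)),b2[:, :380]]))
E
```

```text
(no output)
```

View pics/ov7.png

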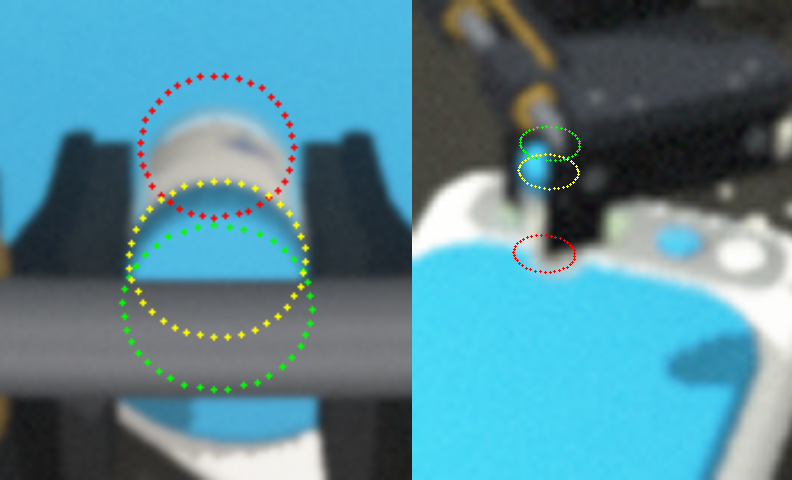

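```bash
python3 - <<'E'
from h import *
a=cv2.imread('pics/w7.png')[190:260,225:295];b=cv2.imread('pics/w6.png')[190:260,225:295]
cv2.imwrite('pics/z7.png',np.hstack([cv2.resize(a,(390,390),interpolation=0),cv2.resize(b,(390,390),interpolation=0)]))
E
```

```text
(no output)
```

View pics/z7.png

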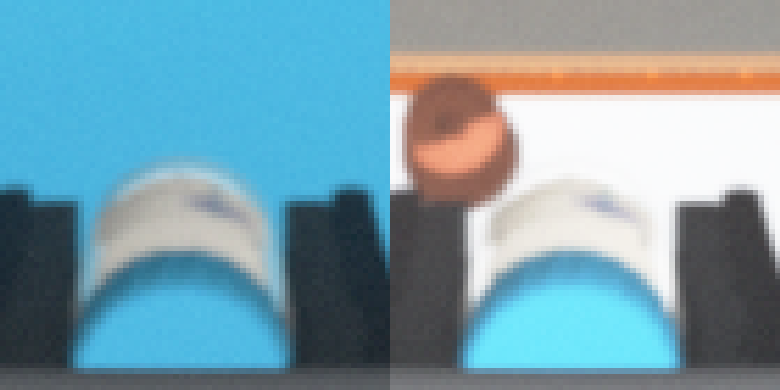

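```bash
python3 -m creep '{"dp":[[0,0,0.8],[0,0,1.2],[0,0,1],[0,0,0.6],[0,0,0.3],[0,0,0]],"turn":[[2,0,0],[2,0,0],[0,0,0],[0,0,0],[0,0,0],[0,0,0]]}'; for i in 1; do python3 -m creep '{"dp":[[0,0,0.1],[0,0,0]],"turn":[[0,0,0],[0,0,0]]}'; done; python3 -m creep '{"dp":[[0,0,0.1],[0,0,0]],"turn":[[0,0,0],[0,0,0]]}'; python3 -c "
from proj import *
st();snap('wrist','w8')
cv2.imwrite('pics/z8.png',cv2.resize(cv2.imread('pics/w8.png')[180:260,215:305],(585,520),interpolation=2))"
```

```text
time: 14.25
position: [0.4906, 0.2905, 0.0656]
tool_rot: [0.869, -0.494, 0.017, -0.03]
ft_force: [0.4, -0.8, -0.3]
grip_width: 0.0215
time: 14.45
position: [0.4906, 0.2905, 0.0651]
tool_rot: [0.869, -0.494, 0.017, -0.031]
ft_force: [0.1, -0.4, -0.0]
grip_width: 0.0217
time: 14.65
position: [0.4904, 0.2904, 0.064]
tool_rot: [0.869, -0.494, 0.017, -0.03]
ft_force: [0.1, 0.3, 0.2]
grip_width: 0.0219
t 14.65 unit xyz mm [-125.8 -362.8   64. ] w 21.9 F(unit) [-0.2 -0.2  0.2]
tool axes in unit
 [[ 0.001  1.     0.   ]
 [ 0.998 -0.001 -0.07 ]
 [-0.07   0.    -0.998]]
```

View pics/z8.png

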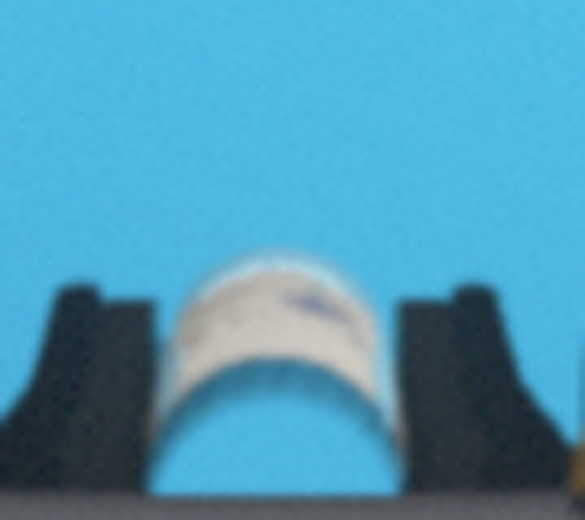

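```bash
python3 -m creep '{"dp":[[0,0,0.2],[0,0,0.2],[0,0,0]],"turn":[[0,0,0],[0,0,0],[0,0,0]]}'; for i in 1; do python3 -m creep '{"dp":[[0,0,0.1],[0,0,0]],"turn":[[0,0,0],[0,0,0]]}'; done;  python3 -m creep '{"dp":[[0,0,0.1],[0,0,0]],"turn":[[0,0,0],[0,0,0]]}';  python3 -m creep '{"dp":[[0,0,0.1],[0,0,0]],"turn":[[0,0,0],[0,0,0]]}'
```

```text
time: 15.0
position: [0.4903, 0.2904, 0.0596]
tool_rot: [0.869, -0.494, 0.017, -0.03]
ft_force: [-0.8, 0.2, 0.1]
grip_width: 0.0217
time: 15.2
position: [0.4905, 0.2905, 0.0588]
tool_rot: [0.869, -0.494, 0.017, -0.03]
ft_force: [-0.2, 0.5, -0.2]
grip_width: 0.0218
time: 15.4
position: [0.4907, 0.2906, 0.0578]
tool_rot: [0.869, -0.494, 0.017, -0.03]
ft_force: [0.4, 0.2, -1.7]
grip_width: 0.0218
time: 15.6
position: [0.4907, 0.2906, 0.0568]
tool_rot: [0.869, -0.494, 0.017, -0.03]
ft_force: [0.4, -0.7, 0.6]
grip_width: 0.0216
```

```bash
python3 -m creep '{"dp":[[0,0,0.1],[0,0,0]],"turn":[[0,0,0],[0,0,0]]}'; python3 -m creep '{"dp":[[0,0,0.1],[0,0,0]],"turn":[[0,0,0],[0,0,0]]}';  python3 -c "
from proj import *
st();snap('wrist','w9')
cv2.imwrite('pics/z9.png',cv2.resize(cv2.imread('pics/w9.png')[180:260,215:305],(585,520),interpolation=2))"
```

```text
time: 15.8
position: [0.4907, 0.2906, 0.0558]
tool_rot: [0.869, -0.494, 0.017, -0.03]
ft_force: [-0.2, -0.8, -0.1]
grip_width: 0.0216
time: 16.0
position: [0.4909, 0.2907, 0.0555]
tool_rot: [0.869, -0.494, 0.017, -0.03]
ft_force: [-1.8, -0.1, 5.3]
grip_width: 0.0218
t 16.0 unit xyz mm [-126.3 -362.8   55.5] w 21.8 F(unit) [ 1.6 -0.8  5.3]
tool axes in unit
 [[ 0.001  1.     0.   ]
 [ 0.998 -0.001 -0.07 ]
 [-0.07   0.    -0.998]]
```

View pics/z9.png

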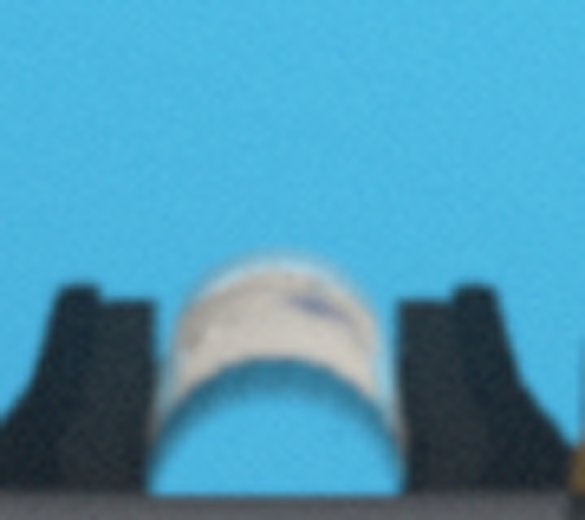

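```bash
python3 -m creep '{"dp":[[0,0,-0.05],[0,0,0]],"turn":[[0,0,0],[0,0,0]]}' 1 5;  python3 -m creep '{"dp":[[0,0,0],[0,0,0],[0,0,0]],"turn":[[0,0,0],[0,0,0],[0,0,0]]}' 0.42; python3 -c "
from proj import *
st();snap('wrist','w10')
cv2.imwrite('pics/z10.png',cv2.resize(cv2.imread('pics/w10.png')[180:260,215:305],(585,520),interpolation=2))"
```

```text
time: 16.25
position: [0.4908, 0.2907, 0.0555]
tool_rot: [0.869, -0.494, 0.017, -0.03]
ft_force: [-0.5, -0.1, 3.9]
grip_width: 0.0218
time: 16.55
position: [0.4909, 0.2906, 0.0552]
tool_rot: [0.869, -0.494, 0.017, -0.03]
ft_force: [0.5, 0.1, 0.8]
grip_width: 0.0247
t 16.55 unit xyz mm [-126.3 -362.8   55.2] w 24.7 F(unit) [-0.5  0.2  0.8]
tool axes in unit
 [[ 0.001  1.    -0.   ]
 [ 0.998 -0.001 -0.07 ]
 [-0.07   0.    -0.998]]
```

View pics/z10.png

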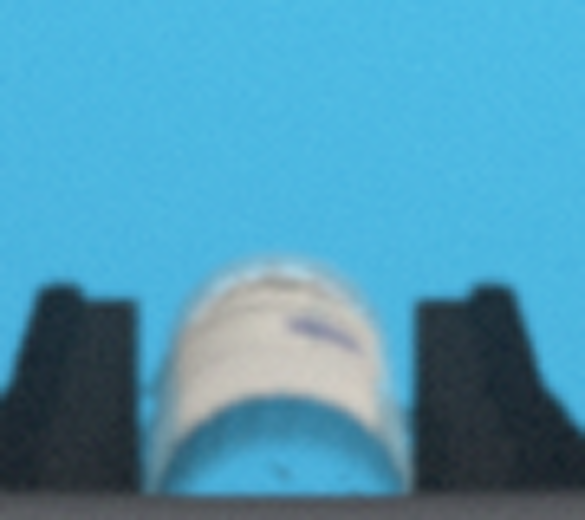

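```bash
python3 -m creep '{"dp":[[0,0,0],[0,0,0],[0,0,0],[0,0,-0.5],[0,0,-1.5],[0,0,-3],[0,0,-4],[0,0,-4],[0,0,-2],[0,0,0]],"turn":[[0,0,0],[0,0,0],[0,0,0],[0,0,0],[0,0,0],[0,0,0],[0,0,0],[-2,0,0],[-2,0,0],[0,0,0]]}' 0; python3 -c "
from proj import *
st();snap('wrist','w11');snap('scene','s11');snap('top','t11')
for n in ['scene','wrist']: find(n,['blue_center','blue_vial','pan_center','bin_tab'])
a=cv2.imread('pics/w11.png');b=cv2.imread('pics/s11.png')
cv2.imwrite('pics/ws11.png',np.hstack([cv2.resize(a,(448,336)),cv2.resize(b[190:310,230:350],(336,336))]))
"
```

```text
time: 17.6
position: [0.4856, 0.2869, 0.2092]
tool_rot: [0.869, -0.494, 0.003, -0.004]
ft_force: [0.8, -0.1, -0.4]
grip_width: 0.0436
t 17.6 unit xyz mm [-119.8 -362.3  209.2] w 43.6 F(unit) [-0.7  0.5 -0.4]
tool axes in unit
 [[ 0.001  1.     0.002]
 [ 1.    -0.001 -0.009]
 [-0.009  0.002 -1.   ]]
scene blue_center [490. 288.  61.] 0.69
scene blue_center [626. -50. 112.] 0.37
scene blue_vial [493. 292.  35.] 0.57
scene blue_vial [489. 295.  38.] 0.36
scene pan_center [568. -84.   9.] 0.68
scene pan_center [489. 295.  39.] 0.63
scene bin_tab [630. -49. 114.] 0.93
wrist blue_center [480. 293.  31.] 0.46
wrist blue_vial [478. 287.  34.] 0.67
wrist blue_vial [485. 286.  55.] 0.5
wrist pan_center [483. 294.  32.] 0.61
```

View pics/ws11.png

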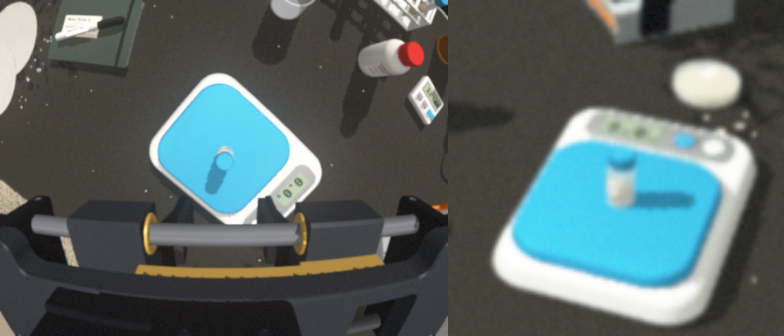

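```bash
python3 -m creep '{"dp":[[1.5,0,0],[3,0,0],[3.5,0,0],[3.5,0,0],[3.5,0,0],[3.5,0,0],[3.5,0,0],[3.5,0,0],[3.5,0,0],[3.5,0,0],[2.2,0,0],[1,0,0],[0,-1.8,0],[0,-2,0],[0,0,0],[0,0,0]],"turn":[[0,0,0],[0,0,0],[0,0,0],[0,0,0],[-4,0,0],[-5,0,0],[-5,0,0],[-5,0,0],[-5,0,0],[-5,0,0],[-5,0,0],[-0.9,0,0],[0,0,0],[0,0,0],[0,0,0],[0,0,0]]}' 1 20;  python3 -c "
from proj import *
o=st();p=U@(np.array(o['position'])-O)*1000;c,s=np.cos(.6),np.sin(.6);print('bin',p[0]*c+(p[2]-12)*s,-p[0]*s+(p[2]-12)*c);print(o['q'])"
```

```text
time: 19.75
position: [0.6912, -0.0052, 0.1834]
tool_rot: [0.829, -0.471, -0.149, 0.261]
ft_force: [-0.4, -0.9, -0.5]
grip_width: 0.0004
t 19.75 unit xyz mm [-146.6   -6.1  183.4] w 0.4 F(unit) [ 0.8  0.5 -0.5]
tool axes in unit
 [[ 0.001  1.    -0.001]
 [ 0.82  -0.     0.573]
 [ 0.573 -0.001 -0.82 ]]
bin -24.230670978465724 224.19537929480293
[-0.03194776  0.94198533  0.81966391 -0.33126347  1.8950804   0.9783076 ]
```

```bash
python3 -m creep '{"dp":[[0.6,-0.3,2],[0,0,2.5],[0,0,2.5],[0,0,2.4],[0,0,1.5],[0,0.4,0],[0,0,0]],"turn":[[0,0,0],[0,0,0],[0,0,0],[0,0,0],[0,0,0],[0,0,0],[0,0,0]]}';  python3 -c "
from proj import *
o=st();p=U@(np.array(o['position'])-O)*1000;c,s=np.cos(.6),np.sin(.6);print('bin',p[0]*c+(p[2]-12)*s,-p[0]*s+(p[2]-12)*c)
snap('scene','s12');snap('wrist','w12')
a=cv2.imread('pics/w12.png');b=cv2.imread('pics/s12.png')
cv2.imwrite('pics/ws12.png',np.hstack([cv2.resize(a,(448,336)),cv2.resize(b[60:220,220:380],(336,336))]))"
```

```text
time: 20.45
position: [0.6406, -0.0432, 0.0964]
tool_rot: [0.829, -0.472, -0.148, 0.26]
ft_force: [0.4, 0.2, 0.5]
grip_width: 0.0006
t 20.45 unit xyz mm [-83.7   0.6  96.4] w 0.6 F(unit) [-0.4  0.   0.5]
tool axes in unit
 [[ 0.002  1.     0.001]
 [ 0.821 -0.002  0.571]
 [ 0.571 -0.    -0.821]]
bin -21.485377879315998 116.89996966763132
```

View pics/ws12.png

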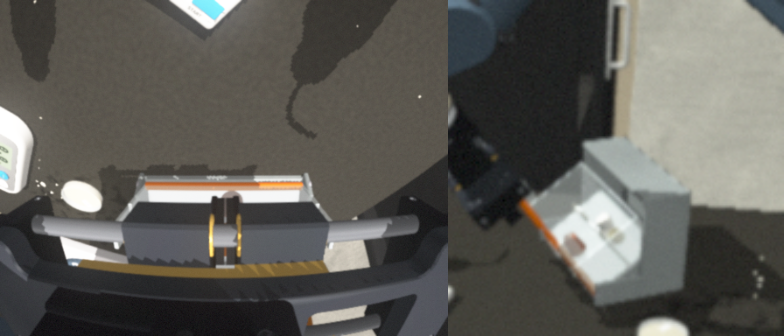

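```bash
python3 -m creep '{"dp":[[0,0.4,0],[0,0.3,0],[0,0.43,-0.05],[0,0.43,-0.05],[0,0.43,-0.05],[0,0.43,-0.05],[0,0.43,-0.05],[0,0.43,-0.05],[0,0.43,-0.05],[0,0.43,-0.05],[0,0.43,-0.05],[0,0.43,-0.05],[0,0.43,-0.05],[0,0.43,-0.05],[0,0.43,-0.05],[0,0.43,-0.05],[0,0,0]],"turn":[[0,0,0],[0,0,0],[2.15,0,0],[2.15,0,0],[2.15,0,0],[2.15,0,0],[2.15,0,0],[2.15,0,0],[2.15,0,0],[2.15,0,0],[2.15,0,0],[2.15,0,0],[2.15,0,0],[2.15,0,0],[2.15,0,0],[2.15,0,0],[0,0,0]]}';  python3 -c "
from proj import *
o=st()"
```

```text
time: 22.25
position: [0.5894, -0.0732, 0.1271]
tool_rot: [0.868, -0.494, -0.02, 0.036]
ft_force: [-0.0, -0.4, -0.9]
grip_width: 0.0004
t 22.25 unit xyz mm [-2.440e+01  1.000e-01  1.271e+02] w 0.4 F(unit) [ 0.2  0.3 -0.9]
tool axes in unit
 [[ 0.002  1.     0.   ]
 [ 0.997 -0.002  0.083]
 [ 0.083  0.    -0.997]]
```

```bash
python3 -m creep '{"dp":[[0,0.43,0],[0,0.43,0],[0,0.1,0],[0,0,0]],"turn":[[2.4,0,0],[2.3,0,0],[0,0,0],[0,0,0]]}';python3 -m creep '{"dp":[[0,0.2,0],[0,0,0]],"turn":[[0,0,0],[0,0,0]]}'; python3 -m creep '{"dp":[[0,0.1,0],[0,0,0]],"turn":[[0,0,0],[0,0,0]]}';   python3 -c "
from proj import *
o=st()"
```

```text
time: 22.65
position: [0.5831, -0.0776, 0.1276]
tool_rot: [0.869, -0.494, 0.001, 0.001]
ft_force: [2.0, 2.3, 2.7]
grip_width: 0.0007
time: 22.85
position: [0.5831, -0.0776, 0.1276]
tool_rot: [0.869, -0.494, 0.002, -0.001]
ft_force: [5.1, 4.6, 1.7]
grip_width: 0.0008
time: 23.05
position: [0.5831, -0.0777, 0.1277]
tool_rot: [0.869, -0.494, 0.002, -0.002]
ft_force: [6.9, 6.1, 1.6]
grip_width: 0.0002
t 23.05 unit xyz mm [-16.7   0.7 127.7] w 0.2 F(unit) [-9.1 -1.8  1.6]
tool axes in unit
 [[ 0.002  1.     0.003]
 [ 1.    -0.002 -0.005]
 [-0.005  0.003 -1.   ]]
```

```bash
python3 -m creep '{"dp":[[0,0.2,0],[0,0,0]],"turn":[[0,0,0],[0,0,0]]}';python3 -m creep '{"dp":[[0,0.2,0],[0,0,0],[0,0,0]],"turn":[[0,0,0],[0,0,0],[0,0,0]]}'; python3 -c "
from proj import *
o=st()"
```

```text
time: 23.25
position: [0.5831, -0.0778, 0.1278]
tool_rot: [0.869, -0.495, 0.004, -0.003]
ft_force: [10.8, 10.0, -1.0]
grip_width: 0.0002
time: 23.55
position: [0.5831, -0.0778, 0.1278]
tool_rot: [0.869, -0.495, 0.005, -0.005]
ft_force: [14.0, 12.6, -3.1]
grip_width: 0.0006
t 23.55 unit xyz mm [-16.6   0.8 127.8] w 0.6 F(unit) [-18.5  -3.7  -3.1]
tool axes in unit
 [[ 0.004  1.     0.004]
 [ 1.    -0.004 -0.013]
 [-0.013  0.004 -1.   ]]
```

```bash
python3 -m creep '{"dp":[[0,-0.8,0],[0,-1.5,0],[0,-2,-1],[0,-1.5,-3],[0,-1,-4],[0,-1,-4],[-2,-2,-2],[-4,-3,0],[-4,-3,0],[-4,-3,0],[-4,-3,0],[-4,-2,0],[0,0,0],[0,0,0]],"turn":[[0,0,0],[0,0,0],[0,0,0],[0,0,0],[0,0,0],[0,0,0],[0,0,0],[0,0,0],[0,0,0],[0,0,0],[0,0,0],[0,0,0],[0,0,0],[0,0,0]]}';python3 -c "
from proj import *
o=st();snap('scene','s13');snap('top','t13')
for n in ['scene','top']:find(n,['bin_tab','white_center','stopper_center','blue_vial','blue_center','bin_hinge'])
a=cv2.imread('pics/t13.png');b=cv2.imread('pics/s13.png')
cv2.imwrite('pics/ws13.png',np.hstack([cv2.resize(a,(448,336)),cv2.resize(b[110:230,240:360],(336,336),interpolation=2)]))
for f in ['s0','scene0','s2','s13','top0','t13']:
  im=cv2.imread('pics/%s.png'%f)
  if im is None: continue
  im=im[:,:,::-1].astype(int);m=(im[:,:,0]>150)&(im[:,:,1]<150)&(im[:,:,2]<90)
  if 't' in f: m[:185]=0;m[:,:285]=0
  if 's' in f: m[220:]=0;m[:,:255]=0;m[:,380:]=0
  q=np.argwhere(m)[:,::-1];print(f,len(q),q.mean(0),q.min(0),q.max(0))
"
```

```text
time: 24.95
position: [0.6669, 0.2305, 0.2653]
tool_rot: [0.87, -0.493, -0.001, 0.003]
ft_force: [-0.6, -0.2, -0.1]
grip_width: 0.0003
t 24.95 unit xyz mm [-246.5 -220.9  265.3] w 0.3 F(unit) [ 0.6 -0.2 -0.1]
tool axes in unit
 [[-0.002  1.     0.001]
 [ 1.     0.002  0.006]
 [ 0.006  0.001 -1.   ]]
scene bin_tab [570. -83. 132.] 0.87
scene white_center [491. -90.  39.] 0.43
scene white_center [ 498. -123.   14.] 0.29
scene blue_vial [489. 296.  36.] 0.51
scene blue_center [488. 292.  61.] 0.7
scene bin_hinge [570. -85.  10.] 0.84
top bin_tab [570. -88. 133.] 0.82
top stopper_center [ 556. -104.   30.] 0.46
top stopper_center [568. -85. 132.] 0.28
top bin_hinge [571. -86.  13.] 0.57
scene0 203 [278.61083744 151.01477833] [266 139] [291 197]
s2 109 [268.26605505 169.93577982] [257 154] [285 194]
s13 206 [278.81553398 151.97087379] [266 139] [291 197]
top0 169 [336.53846154 219.97633136] [301 196] [371 239]
t13 178 [335.80898876 220.3988764 ] [301 196] [371 239][ WARN:0@3.468] global loadsave.cpp:275 findDecoder imread_('pics/s0.png'): can't open/read file: check file path/integrity
```

View pics/ws13.png

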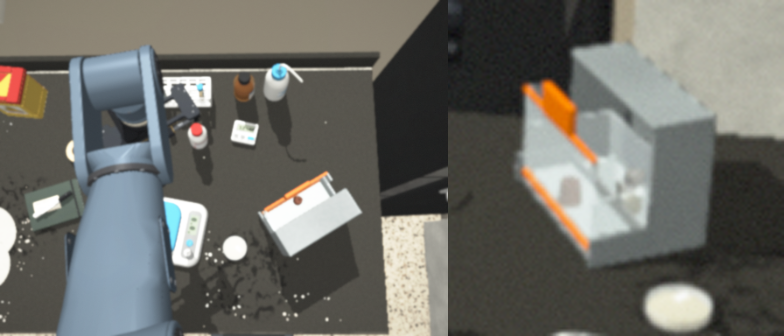

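```bash
python3 -c "
from h import *
print(robot.get_obs()['ft_force'],robot.get_obs()['joint_velocities']);print(robot.hand_in())"
```

```text
[-1.26974715  0.19404562 -0.47404546] [ 0.00314289 -0.00034788 -0.00012208  0.0007742   0.00140868 -0.000449  ]
the job is handed in; nothing more can be done
None
```

The job is done and handed in at about 25 s of the 64 s allowed. I tipped the bin forward to its stop by the orange tab, set the blue-capped vial down near the middle of the scale's pan, and pushed the bin shut again.

**Vial:** the scene camera still puts its centre at about (488, 292, 61) mm, and the pan centre at about (489, 291) mm. The picture after release shows it upright. I misjudged its tilt in the grip and turned the tool 4° too far. It touched down at about 5 N and rocked back those few degrees as the jaws opened.

**Bin:** the push against the closed stop reached about 19 N with no further movement. The tab's pixel extents match the first pictures in both cameras. The fingers stopped about 3 mm short of where I had worked out. I put that down to a small error in my position for the unit, because the stop when opening was off in a way that fits it.

**Other things:** the stopper and the white-capped vial are still in the bin. The white-capped vial was found only with low confidence (0.43). I saw no change in the other bench items, but I judged that only by eye; in the last top view the arm hid part of the bench. The arm ended clear of everything, and the contact forces I read stayed under 20 N.

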